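# Fill the jar with nuts through the gated funnel

## Robot

A 6-joint arm with a two-finger parallel gripper is mounted at the origin on the work surface. World frame = base frame: x ahead of the robot, y to its left, z up, the work surface at z = 0. Lengths are in mm, angles in rad, forces in N, time in s.
With the tool pointing down it reaches from about 250 to 775 mm from the base axis. Payload 4 kg.
Tool frame: the origin (TCP) lies midway between the tips of the shut fingers; the grasp point (between the pads) lies 19 mm behind it; z points along the fingers, y is the line along which they close (so a half turn about z gives the same grasp; the last joint's range is limited). The gripper opens to 94 mm and grips with 3 to 60 N. Pads are 16 mm wide; open, the fingers measure 119 mm over their backs; the gripper's body (75 mm by 177 mm) begins 78 mm behind the grasp point.
Start: joints at [-1.289, 0.087, 1.371, -0, 1.684, -0.103], TCP at [206.455, -509.801, 205.506] pointing down, gripper open.
Joint ranges: [-3.1, 3.1], [-0.76, 2.03], [0.27, 2.55], [-1.08, 4.22], [0.17, 2.65], [-2.57, 2.57]. Speed limits (rad/s): [2.79, 2.79, 3.14, 3.14, 3.14, 3.14].

## Interface

Orientations are given as a unit quaternion [x, y, z, w].
In Python, from cell import * gives the robot as it stands. Calls block until the motion is done:
- move_ptp(position, orientation): joint-space move of the TCP to a pose.
- move_l(position, vel=150, frame=None): straight line of the TCP; frame=None keeps the orientation; vel is the mean speed in mm/s.
- goto_joints(angles): joint-space move.
- release() and gripper_close(grasp_force=None): open the fingers fully, or close them until they stop; grasp_force is the grip in N (None keeps the last).
- dwell(seconds).
- inverse_kinematics(position, orientation): joint angles nearest the present ones, or None.
- sense(): the state.
- grab_frame(name): name is "side" or "top" or "wrist"; returns a dict with "frame" (384x512x3 uint8, red, green, blue), "camera_matrix" (3x3 intrinsics, pixels), "D" ([k1, k2, p1, p2, k3] as OpenCV has them; the pictures are not rectified), "eye" and "orientation" of the camera in the world. Camera axes: x right, y up, looking along -z (the intrinsics and any distortion apply to the point x, -y, -z); pixel columns grow to the right and rows downward; lengths in mm; the calibration is good to about 2 mm. A picture is of the moment at which its call begins. There is no depth.
A pose or a line that the arm cannot do raises PlanningError and nothing moves.
- job_done(): hands the job in; it is judged then, once.
The state is a dict: "clock": time; "joints": joint angles; "qvel": joint speeds; "effort": joint torques, N m; "tcp_pos": TCP position; "tcp_rot": TCP orientation; "contact_force": force on the tool from outside, world axes, zero at the start; "moment": the same for the moment, N m; "gripper_width": finger opening in mm; "grasp_force": force on a finger pad.
Only numpy, scipy, OpenCV 4.12 (cv2) and the standard library are available. Lean on these libraries where they do the work, as an engineer would, in place of code of your own. Each camera call takes 0.05 s, during which the arm holds its last target. There are 200 camera calls.

## Task

Fill the clear jar with the six nuts: raise the red gate lever on the filling stand all the way up to open the funnel, and pour all the nuts out of the orange cup through the funnel into the jar. Set the empty cup down upright on the green mat again and leave the lever up; the jar stays standing under the spout, and the other things on the bench stay where they are.

Things in the scene. Friction and masses are not known exactly. Their poses are not given: they have to be found in the camera images.
- stand: grey stand fixed to the bench: base plate 175 x 140 x 10 mm, post at x = 100 mm (26 x 34 mm, 160 mm high) carrying a steel funnel over the jar. Origin: on the bench below the funnel's axis; +x towards the post, -x towards the red gate lever. Funnel: round, 132 mm across at the rim, rim 220 mm above the bench, narrowing over 63 mm to a 36 mm square spout that ends 107 mm above the bench
- funnel_rim (a point): centre of the funnel's open top, in the plane of its rim, 220 mm above the bench; axes as the stand's
- gate (a joint): angle of the gate lever (rad). 0 = shut, lever pointing to the stand's -x, 30 degrees below level; grows as the red knob is raised, to 1.4 = fully open at its stop, 50 degrees above level. A flap in the spout turns with it: lever down, nuts stay in the funnel; up, they fall through. Friction hinge: stays where it is left, about 1 N at the knob moves it. Starts at 0 to 0.2
- gate_knob (a point): middle of the red barrel knob at the free end of the lever: a cylinder 20 mm across and 30 mm long, lying along the stand's y (pinch it by its two ends). It travels on a circle of 130 mm radius about gate_hinge. Axes turn with the lever
- gate_hinge (a point): point on the lever's hinge axis, in the plane in which the knob moves (19 mm from the funnel's axis towards the lever side, 26 mm to the stand's +y side, 150 mm above the bench); the hinge axis is the stand's y; axes as the stand's
- jar: clear straight jar with a blue foot, open at the top, 64 mm across, 90 mm high, wall 3.5 mm, floor 4 mm, standing on the stand's base plate under the spout (7 mm below it). Origin: centre of its underside, 10 mm above the bench
- mat: green bench mat 160 x 140 x 3 mm fixed on the bench. Origin: centre of its underside
- cup: orange scoop cup, open on top, 105 mm long (x -55 to +50 mm), 58 mm wide (y; grip across it), 40 mm high, 3 mm walls and floor. Upright wall at +x; none at -x, where the floor slopes up at 25 degrees from x = -10 mm to a pouring lip at x = -55 mm, 24 mm high. About 100 g. Origin: underside, mid-width; z up
- cup_lip (a point): middle of the cup's pouring lip (55 mm from the cup's origin along its -x, 24 mm up); axes as the cup's
- nut0_mid (a point): centre of a steel coupling nut, a hexagonal piece 13 mm across the flats and 14 mm long, about 14 g; one of six, which start in the cup
- nut1_mid (a point): centre of a steel coupling nut, a hexagonal piece 13 mm across the flats and 14 mm long, about 14 g; one of six, which start in the cup
- nut2_mid (a point): centre of a steel coupling nut, a hexagonal piece 13 mm across the flats and 14 mm long, about 14 g; one of six, which start in the cup
- nut3_mid (a point): centre of a steel coupling nut, a hexagonal piece 13 mm across the flats and 14 mm long, about 14 g; one of six, which start in the cup
- nut4_mid (a point): centre of a steel coupling nut, a hexagonal piece 13 mm across the flats and 14 mm long, about 14 g; one of six, which start in the cup
- nut5_mid (a point): centre of a steel coupling nut, a hexagonal piece 13 mm across the flats and 14 mm long, about 14 g; one of six, which start in the cup
- tape: roll of blue tape lying flat, 72 mm across, 24 mm high; a bystander, to be left alone. Origin: centre of its underside
- spraycan: red spray can, 60 mm across, 175 mm high; a bystander, to be left alone. Origin: centre of its underside
- screwdriver: yellow-handled screwdriver, 200 mm long, lying; a bystander, to be left alone. Origin: on its long axis
- carton: small brown carton 60 x 110 x 45 mm; a bystander, to be left alone. Origin: centre of its underside
- outletbox: grey electrical box 55 x 75 x 40 mm; a bystander, to be left alone. Origin: centre of its underside
- screwjar: closed amber jar, 68 mm across, 85 mm high; a bystander, to be left alone. Origin: centre of its underside

How it is judged:
By the outcome, as a careful person would: the job done as asked, in the order asked, and still so for the second after the job is handed in, with the robot touching nothing.
It also fails if it takes over 72 s, if anything falls off the work surface, if the arm or the gripper's body presses on something with over 40 N, if the wrist force passes 120 N, or if a joint passes its speed limit or range.

## Working session

There is one attempt and no reset: what is moved stays moved. The work goes in short steps, each a Python script; the robot and the scene stay as the last script left them, time stands still between calls to the robot, and variables do not carry over. Pictures are saved under pics/ and viewed, at most 10 in all, crops included, and the job is handed in when it is done.

```bash
mkdir -p pics; ls
python3 - <<'E'
from cell import *
import cv2,numpy as np
ims=[]
for n in ["side","top"]:
    f=grab_frame(n); np.savez(f"{n}.npz",**{k:np.array(v) for k,v in f.items()})
    cv2.imwrite(f"pics/{n}0.png",cv2.resize(f["frame"][:,:,::-1],(800,600),interpolation=cv2.INTER_CUBIC))
    print(n,f["camera_matrix"],f["D"],f["eye"],f["orientation"])
s=sense();print(s)
E
```

```text
pics
side [[386.30260279   0.         253.05922089]
 [  0.         386.30260279 191.22144543]
 [  0.           0.           1.        ]] [-0.12777859  0.          0.          0.          0.        ] [ 179.89483653 -688.4012392  1126.78770526] [ 0.32749352 -0.09341689 -0.27302776  0.89970946]
top [[451.96851548   0.         262.65130036]
 [  0.         451.96851548 192.72139611]
 [  0.           0.           1.        ]] [-0.07335109  0.          0.          0.          0.        ] [ 343.50150325   -8.8034955  1464.90628152] [-0.06673758  0.05594088  0.71041349 -0.69837625]
{'clock': 0.1, 'joints': array([-1.28911197e+00,  8.79126051e-02,  1.37205671e+00, -2.77594969e-05,
        1.68358134e+00, -1.03098025e-01]), 'qvel': array([ 0.00101035, -0.00141921, -0.00383845,  0.00095171, -0.00089666,
       -0.00039595]), 'effort': array([ 2.16802924e-03, -3.41252625e+01, -3.03301227e+01,  7.20335590e-02,
        3.04525264e-02, -1.03552397e-04]), 'tcp_pos': array([ 206.30244283, -509.33337764,  204.4275303 ]), 'tcp_rot': array([ 9.81549656e-01,  1.91204901e-01, -1.01039995e-04, -9.73869373e-04]), 'contact_force': array([-0.33932456, -0.16819238, -0.1365034 ]), 'moment': array([-0.01210013, -0.01228909, -0.00062492]), 'grasp_force': 0.0, 'gripper_width': 94.09680852751448}
```

View pics/side0.png

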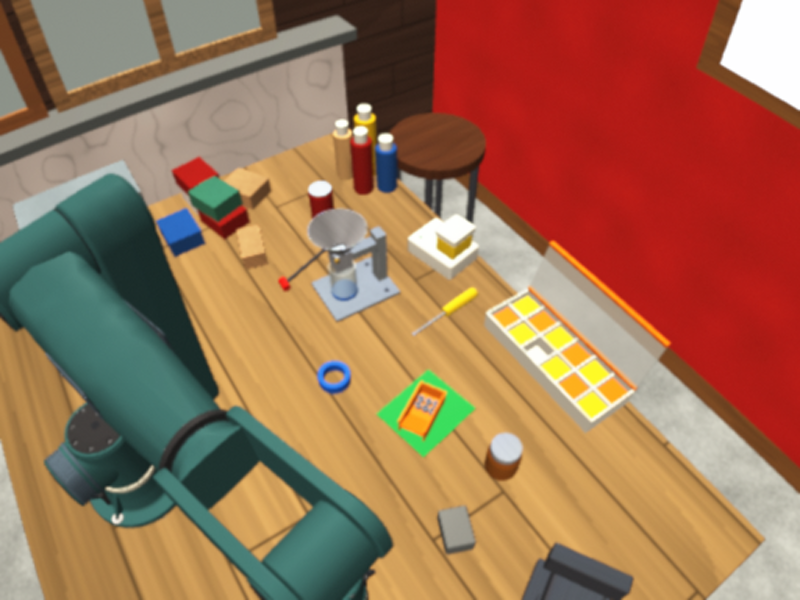

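View pics/top0.png

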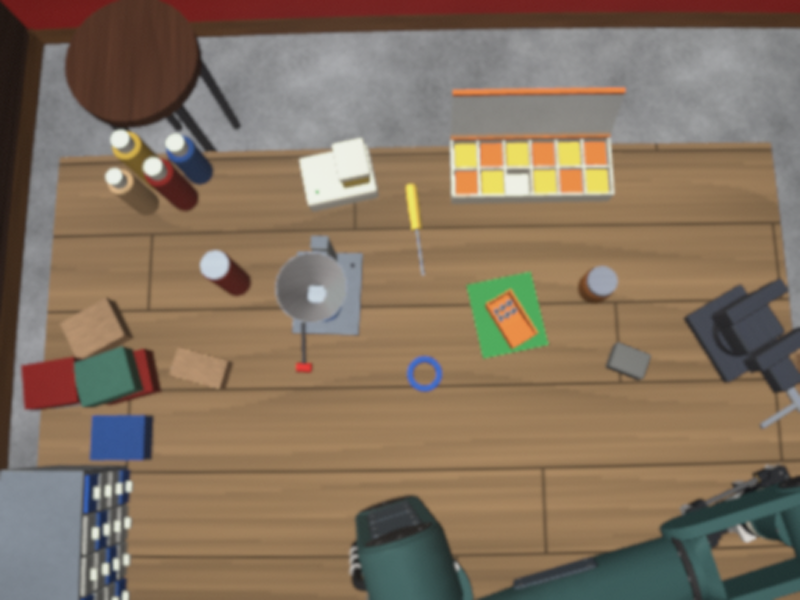

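The side view shows the funnel near (338,228), the knob at (284,283) and the cup on its mat at (424,408), in 800x600 pixels. In the top view they are near (311,287), (304,367) and (512,320). Next I triangulate the colour blobs.

```bash
cat > h.py <<'E'
import numpy as np, cv2
from scipy.spatial.transform import Rotation as R
def undist(f,uv):
    return cv2.undistortPoints(np.array(uv,float).reshape(-1,1,2),np.array(f["camera_matrix"]),np.array(f["D"])).reshape(-1,2)
def ray(f,uv):
    n=undist(f,uv); d=np.c_[n[:,0],-n[:,1],-np.ones(len(n))]
    d=R.from_quat(f["orientation"]).apply(d); return np.array(f["eye"]),d/np.linalg.norm(d,axis=1)[:,None]
def onz(f,uv,z):
    e,d=ray(f,uv); return e+d*((z-e[2])/d[:,2])[:,None]
def tri(obs):
    A=np.zeros((3,3));b=np.zeros(3);L=[]
    for f,uv in obs:
        e,d=ray(f,uv);P=np.eye(3)-np.outer(d[0],d[0]);A+=P;b+=P@e;L.append((P,e))
    x=np.linalg.solve(A,b); return x,[np.linalg.norm(P@(x-e)) for P,e in L]
def project(f,p):
    q=R.from_quat(f["orientation"]).inv().apply(np.array(p)-f["eye"]); q=np.atleast_2d(q)*[1,-1,-1]
    return cv2.projectPoints(q,np.zeros(3),np.zeros(3),np.array(f["camera_matrix"]),np.array(f["D"]))[0].reshape(-1,2)
def mask(f,col):
    h=cv2.cvtColor(np.ascontiguousarray(f["frame"]),cv2.COLOR_RGB2HSV)
    lo,hi={"green":((45,120,60),(75,255,255)),"orange":((6,170,120),(17,255,255)),"red":((0,190,120),(4,255,255)),"blue":((105,150,80),(125,255,255))}[col]
    return cv2.inRange(h,lo,hi)
def blob(f,col,near,r=60):
    m=mask(f,col);y,x=np.mgrid[:m.shape[0],:m.shape[1]]
    m[np.hypot(x-near[0],y-near[1])>r]=0
    n,l,s,c=cv2.connectedComponentsWithStats(m); i=1+np.argmax(s[1:,4]); return (l==i).astype(np.uint8),c[i],s[i,4]
E
python3 - <<'E'
from h import *
S=dict(np.load("side.npz"));T=dict(np.load("top.npz")); k=.64
for col,a,b in [("red",(284,283),(304,367)),("green",(426,412),(508,315)),("orange",(424,408),(512,320)),("blue",(334,377),(424,373))]:
    ma,ca,na=blob(S,col,np.array(a)*k,35);mb,cb,nb=blob(T,col,np.array(b)*k,35)
    hs=[]
    for f,m in((S,ma),(T,mb)):
        c=max(cv2.findContours(m,cv2.RETR_EXTERNAL,cv2.CHAIN_APPROX_NONE)[0],key=cv2.contourArea)
        r=cv2.minAreaRect(cv2.convexHull(c)); hs.append(r)
    print(col,na,nb,ca,cb,"tri",tri([(S,ca),(T,cb)]))
    if col in("green","orange"):
        z={"green":3,"orange":40}[col]
        print(" S",onz(S,cv2.boxPoints(hs[0]),z).round(0).tolist(),"\n T",onz(T,cv2.boxPoints(hs[1]),z).round(0).tolist(), "ctri",tri([(S,hs[0][0]),(T,hs[1][0])]))
# funnel crops
a=cv2.resize(S["frame"][120:220,170:270],(400,400),interpolation=cv2.INTER_CUBIC);b=cv2.resize(T["frame"][140:240,150:250],(400,400),interpolation=cv2.INTER_CUBIC)
cv2.imwrite("pics/crop.png",np.hstack([a,b])[:,:,::-1])
E
```

```text
red 33 1 [181.54545455 180.93939394] [192. 235.] tri (array([460.81172441, 228.66907479,  83.69816306]), [np.float64(2.4825504897506367), np.float64(2.4825504897506145)])
green 1094 985 [273.78153565 265.08409506] [321.77563452 199.09441624] tri (array([ 581.60883446, -186.00461685,  -32.947107  ]), [np.float64(0.44714316469967147), np.float64(0.44714316469941)])
 S [[481.0, -141.0, 3.0], [646.0, -96.0, 3.0], [658.0, -243.0, 3.0], [500.0, -279.0, 3.0]] 
 T [[630.0, -110.0, 3.0], [658.0, -241.0, 3.0], [508.0, -267.0, 3.0], [481.0, -139.0, 3.0]] ctri (array([ 570.04732381, -190.0767578 ,   -1.15574414]), [np.float64(0.625948297722048), np.float64(0.6259482977220836)])
orange 236 295 [270.97881356 258.79237288] [330.54576271 209.87118644] tri (array([ 541.34084311, -204.02863968,   68.51915287]), [np.float64(11.337463696787918), np.float64(11.337463696788017)])
 S [[494.0, -203.0, 40.0], [589.0, -143.0, 40.0], [615.0, -199.0, 40.0], [521.0, -255.0, 40.0]] 
 T [[560.0, -155.0, 40.0], [589.0, -205.0, 40.0], [525.0, -241.0, 40.0], [496.0, -192.0, 40.0]] ctri (array([ 547.5163056 , -200.14722982,   41.62657413]), [np.float64(5.5652577423034675), np.float64(5.565257742303201)])
blue 186 84 [213.27956989 240.89784946] [271.52380952 238.58333333] tri (array([449.04659344, -14.74976507,  11.83102982]), [np.float64(0.2833321920968422), np.float64(0.28333219209684596)])
```

View pics/crop.png

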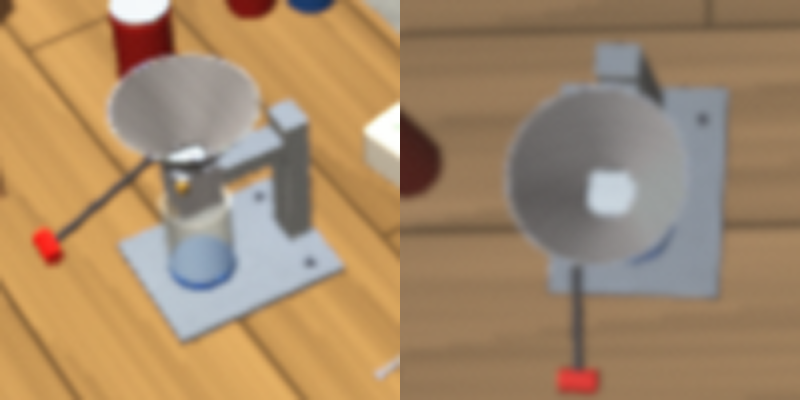

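The crops show the rim ellipse centred near side pixel (216,147) and top pixel (199,184). The knob is at side (181,181) and top (194,235). The lever is nearly shut and points to world -x. I'll triangulate these, then look at the cup and the stand with the wrist camera.

Run:
```python
from h import *
from cell import *
S=dict(np.load("side.npz"));T=dict(np.load("top.npz"))
print("rim",tri([(S,(215.8,146.6)),(T,(199.1,183.6))]))
print("knob",tri([(S,(181.4,181.1)),(T,(194.1,234.6))]))
c=np.array([(327,88),(318,297),(150,293)])/4.+[149.6,139.6]
p=onz(T,c,10);print("plateT",p.round(1).tolist())
c=np.array([(122,241),(184,341),(343,269)])/4.+[169.6,119.6]
p=onz(S,c,10);print("plateS",p.round(1).tolist())
s=sense();f=grab_frame("wrist")
Rt=R.from_quat(s["tcp_rot"]); print("cam in tool",Rt.inv().apply(f["eye"]-s["tcp_pos"]),(Rt.inv()*R.from_quat(f["orientation"])).as_matrix().round(3).tolist())
print(f["camera_matrix"],f["D"])
for x,y in((400,-200),(430,-200)):
  for yaw in (0,np.pi/2,-np.pi/2,np.pi):
    q=(R.from_euler("z",yaw)*R.from_euler("x",np.pi)).as_quat()
    print(x,yaw,inverse_kinematics([x,y,300],q))
```

```text
rim (array([594.15900181, 187.50156836, 215.15144549]), [np.float64(1.6935646493227103), np.float64(1.6935646493225511)])
knob (array([459.67538266, 221.3882938 ,  91.09150336]), [np.float64(0.7815048140341557), np.float64(0.7815048140341736)])
plateT [[705.7, 113.6, 10.0], [531.4, 121.5, 10.0], [537.0, 258.8, 10.0]]
plateS [[546.0, 257.1, 10.0], [534.6, 117.0, 10.0], [703.5, 107.5, 10.0]]
cam in tool [  73.61076696   -0.37729891 -178.35173506] [[0.001, 0.968, 0.252], [1.0, -0.001, 0.0], [0.0, 0.252, -0.968]]
[[323.23012461   0.         259.35406865]
 [  0.         323.23012461 192.60926397]
 [  0.           0.           1.        ]] [-0.06110192  0.          0.          0.          0.        ]
400 0 [-5.90549388e-01 -1.41693606e-01  1.40847489e+00 -4.44089210e-16
  1.87481137e+00  9.80246939e-01]
400 1.5707963267948966 [-0.59054939 -0.14169361  1.40847489  0.          1.87481137 -0.59054939]
400 -1.5707963267948966 [-5.90549388e-01 -1.41693606e-01  1.40847489e+00 -4.44089210e-16
  1.87481137e+00  2.55104327e+00]
400 3.141592653589793 [-0.59054939 -0.14169361  1.40847489  0.          1.87481137 -2.16134571]
430 0 [-5.54988253e-01 -8.13546252e-02  1.35407997e+00 -4.44089210e-16
  1.86886731e+00  1.01580807e+00]
430 1.5707963267948966 [-0.55498825 -0.08135463  1.35407997  0.          1.86886731 -0.55498825]
430 -1.5707963267948966 None
430 3.141592653589793 [-0.55498825 -0.08135463  1.35407997  0.          1.86886731 -2.12578458]
```

Run:
```python
from h import *
from cell import *
q=R.from_euler("x",np.pi).as_quat()
for i,p in enumerate([[510,-240,260],[510,-150,260],[540,110,400],[540,190,400]]):
    move_ptp(p,q); dwell(.15)
    f=grab_frame("wrist"); np.savez(f"w{i}.npz",**{k:np.array(v) for k,v in f.items()})
print(sense()["clock"])
F=[np.load(f"w{i}.npz")["frame"] for i in range(4)]
cv2.imwrite("pics/w.png",cv2.resize(np.vstack([np.hstack(F[:2]),np.hstack(F[2:])]),(800,600),interpolation=cv2.INTER_AREA)[:,:,::-1])
```

```text
4.475
```

View pics/w.png

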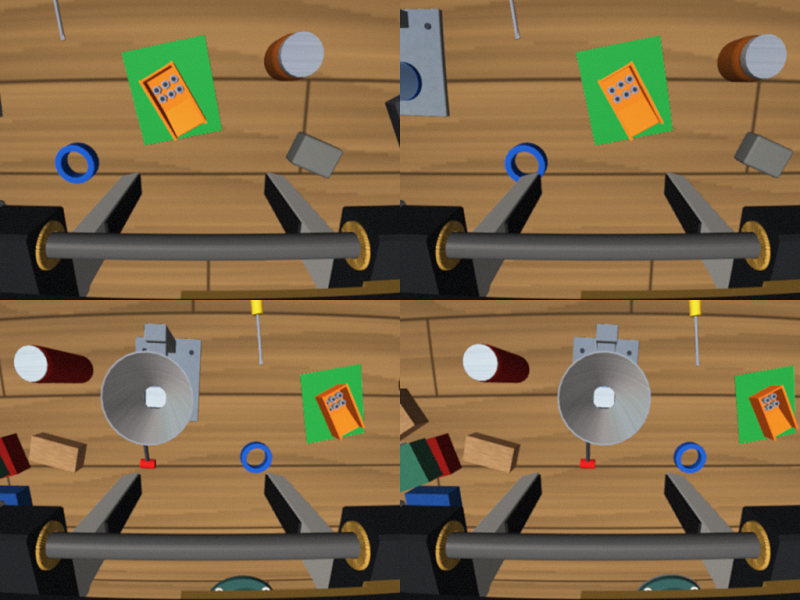

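The wrist views show the cup's upright end wall up and left (world +x, +y), with the six nuts against it and the pouring lip towards lower right. The stand's lever points to -x. I'll zoom on the cup for its corners.

Run:
```python
from h import *
W=[dict(np.load(f"w{i}.npz")) for i in range(4)]
print("rim",tri([(W[2],(188.2,126)),(W[3],(261.8,124.8))]))
b=[blob(W[i],"red",c,25) for i,c in((2,(189,209)),(3,(240,209)))]
print("knob",tri([(W[2],b[0][1]),(W[3],b[1][1])]),b[0][1],b[1][1])
g=[]
for i,c in((0,(215,118)),(1,(285,118))):
    m,cc,n=blob(W[i],"green",c,95); r=cv2.approxPolyDP(cv2.convexHull(max(cv2.findContours(m,0,1)[0],key=cv2.contourArea)),6,True).reshape(-1,2); g.append(r); print("mat",n,r.tolist(),onz(W[i],r,3).round(1).tolist())
if len(g[0])==len(g[1]):
  a=[r[np.argsort(np.arctan2(*(r-r.mean(0)).T))] for r in g]
  print("mat tri",[tri([(W[0],x),(W[1],y)])[0].round(1).tolist() for x,y in zip(*a)])
A=W[0]["frame"][70:190,170:270];B=W[1]["frame"][70:190,242:342]
cv2.imwrite("pics/cup.png",cv2.resize(np.hstack([A,B]),(800,480),interpolation=cv2.INTER_CUBIC)[:,:,::-1])
```

```text
rim (array([595.85188748, 186.69894306, 219.76028473]), [np.float64(0.69709129533738), np.float64(0.6970912953376602)])
knob (array([460.63062074, 220.094513  ,  97.17384874]), [np.float64(0.047809958908838324), np.float64(0.047809958908792485)]) [188.35 209.54] [239.7029703  209.71287129]
mat 8503 [[261, 45], [283, 166], [186, 185], [156, 67]] [[661.2, -242.5, 3.0], [506.9, -272.6, 3.0], [480.3, -138.6, 3.0], [635.8, -107.9, 3.0]]
mat 8634 [[332, 46], [348, 167], [250, 185], [225, 67]] [[661.1, -242.3, 3.0], [506.1, -272.0, 3.0], [480.8, -137.6, 3.0], [635.4, -106.8, 3.0]]
mat tri [[636.3, -106.2, -2.6], [479.4, -137.5, -1.8], [506.0, -272.8, 0.1], [661.4, -242.5, 2.1]]
```

View pics/cup.png

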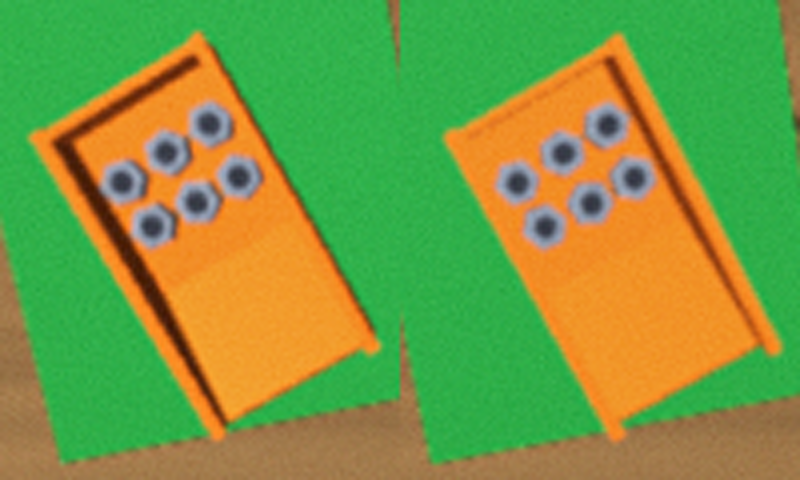

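The cup's top corners, in crop pixels, are (31,135), (201,34), (378,350) and (217,438) in the left view. In the right view they are (44,134), (219,34), (380,352) and (216,438). The six nuts stand on end by the rear wall.

Run:
```python
from h import *
from cell import *
W=[dict(np.load(f"w{i}.npz")) for i in range(2)]
a=np.array([(31,135),(201,34),(378,350),(217,438)])/4+[169.6,69.6]
b=np.array([(44,134),(219,34),(380,352),(216,438)])/4+[241.6,69.6]
X=np.array([tri([(W[0],x),(W[1],y)])[0] for x,y in zip(a,b)]); print("tri",X.round(1).tolist())
P=(onz(W[0],a,42)+onz(W[1],b,42))/2; print(P.round(1).tolist(), (onz(W[0],a,42)-onz(W[1],b,42)).round(1).tolist())
l=P[2:].mean(0);t=P[:2].mean(0);d=(l-t)/np.linalg.norm(l-t);print("len",np.linalg.norm(l-t),"wid",np.linalg.norm(P[0]-P[1]),"lipdir",np.degrees(np.arctan2(d[1],d[0])),"origin",t+50*d, l-55*d)
```

```text
tri [[589.7, -142.5, 41.3], [618.3, -194.0, 40.1], [524.7, -246.2, 41.5], [497.5, -195.9, 42.7]]
[[589.7, -142.6, 42.0], [618.1, -194.0, 42.0], [524.8, -246.1, 42.0], [497.3, -195.9, 42.0]] [[-0.4, -0.2, 0.0], [-0.5, -0.4, 0.0], [-0.0, -0.1, 0.0], [-0.5, 0.2, 0.0]]
len 106.74599366748792 wid 58.74556864483671 lipdir -150.41023765366927 origin [ 560.40609866 -193.0011959    42.        ] [ 558.88781195 -193.863344     42.        ]
```

```bash
cat >> h.py <<'E'
CUP=np.array([559.7,-193.4,3.]); CYAW=np.radians(29.5); RIM=np.array([595.4,187.,220.]); SY=np.radians(-3.1); GP=np.array([5,0,24.])
def toolq(beta,s): 
    z=np.array([-np.sin(beta),0,-np.cos(beta)]);y=np.array([0,s,0.]);return R.from_matrix(np.c_[np.cross(y,z),y,z])
def cup2tool(o,Rc,beta,s):
    Rt=Rc*toolq(beta,s); return np.array(o)+Rc.apply(GP)+19*Rt.as_matrix()[:,2], Rt.as_quat()
def pour(lip,psi,tau,beta,s):
    Rc=R.from_euler("z",psi-np.pi)*R.from_euler("y",-tau); return cup2tool(np.array(lip)-Rc.apply([-55,0,24]),Rc,beta,s)
def hinge(): return RIM*[1,1,0]+R.from_euler("z",SY).apply([-19,26,150])
def knob(a):
    t=np.radians(-30)+a; return hinge()+R.from_euler("z",SY).apply([-130*np.cos(t),0,130*np.sin(t)])
E
python3 - <<'E'
from h import *
from cell import *
for bd in (0,15,30):
  for s in(1,-1):
    be=np.radians(bd)
    print(bd,s,"grasp",np.round(inverse_kinematics(*cup2tool(CUP,R.from_euler("z",CYAW),be,s)) if inverse_kinematics(*cup2tool(CUP,R.from_euler("z",CYAW),be,s)) is not None else np.nan,2))
    for psi in (170,185,197,210,230):
      o=[]
      for tau in(0,20,40,60,80,95):
        lip=RIM+[*(-15*np.array([np.cos(np.radians(psi)),np.sin(np.radians(psi))])),32]
        j=inverse_kinematics(*pour(lip,np.radians(psi),np.radians(tau),be,s)); o.append("ok" if j is not None else "--")
      print("  ",psi,o, None if j is None else np.round(j,2))
for s in(1,-1):
  q=(R.from_euler("z",SY)*toolq(0,s)).as_quat()
  for a in(.08,.7,1.4): print(knob(a),inverse_kinematics(knob(a)-[0,0,17],q))
E
```

```text
0 1 grasp [-0.42  0.3   1.52 -0.    1.32 -2.51]
   170 ['ok', 'ok', 'ok', 'ok', '--', 'ok'] [ 0.56 -0.07  2.12  4.16  0.91  0.71]
   185 ['ok', 'ok', 'ok', 'ok', '--', 'ok'] [ 0.34 -0.21  2.23  3.61  0.59  1.15]
   197 ['ok', 'ok', 'ok', 'ok', '--', 'ok'] [ 0.12 -0.25  2.26  2.81  0.56  1.87]
   210 ['ok', 'ok', 'ok', 'ok', '--', 'ok'] [-0.09 -0.21  2.23  2.22  0.81  2.38]
   230 ['ok', 'ok', 'ok', '--', '--', '--'] None
0 -1 grasp [-0.42  0.3   1.52 -0.    1.32  0.63]
   170 ['ok', 'ok', 'ok', '--', '--', 'ok'] [ 0.56 -0.07  2.12  4.16  0.91 -2.43]
   185 ['ok', 'ok', 'ok', 'ok', '--', 'ok'] [ 0.34 -0.21  2.23  3.61  0.59 -1.99]
   197 ['ok', 'ok', 'ok', 'ok', '--', 'ok'] [ 0.12 -0.25  2.26  2.81  0.56 -1.27]
   210 ['ok', 'ok', 'ok', 'ok', 'ok', 'ok'] [-0.09 -0.21  2.23  2.22  0.81 -0.76]
   230 ['ok', 'ok', 'ok', 'ok', 'ok', 'ok'] [-0.29 -0.02  2.07  1.84  1.26 -0.54]
15 1 grasp [-0.32  0.44  1.36 -0.19  1.52 -2.37]
   170 ['ok', 'ok', 'ok', 'ok', 'ok', '--'] None
   185 ['ok', 'ok', 'ok', 'ok', 'ok', '--'] None
   197 ['ok', 'ok', 'ok', 'ok', 'ok', '--'] None
   210 ['ok', 'ok', 
[... 1431 characters left out ...]

[450.03852415 220.91059845 172.81341258] [ 3.43177383e-01 -6.14352335e-03  1.56583383e+00 -4.44089210e-16
  1.58190235e+00 -1.17351374e+00]
[494.76589164 218.48825082 249.89732075] [ 3.11005996e-01  6.31527970e-02  1.34251321e+00 -4.44089210e-16
  1.73592665e+00 -1.20568512e+00]
[460.58799005 220.3392598   94.20494926] [ 3.35125215e-01  6.19553335e-02  1.65600437e+00 -4.44089210e-16
  1.42363295e+00  1.96002675e+00]
[450.03852415 220.91059845 172.81341258] [ 3.43177383e-01 -6.14352335e-03  1.56583383e+00 -4.44089210e-16
  1.58190235e+00  1.96807892e+00]
[494.76589164 218.48825082 249.89732075] [ 3.11005996e-01  6.31527970e-02  1.34251321e+00 -4.44089210e-16
  1.73592665e+00  1.93590753e+00]
```

Run:
```python
from h import *
from cell import *
q=(R.from_euler("z",SY)*toolq(0,-1)).as_quat(); off=np.array([0,0,-19])
a0=.08
move_ptp(knob(a0)+off+[0,0,90],q); move_l(knob(a0)+off,vel=120)
gripper_close(12); s=sense();print(s["gripper_width"],s["grasp_force"],s["contact_force"])
for a in np.linspace(a0,1.42,9)[1:]:
    move_l(knob(a)+off,vel=110); s=sense();print(round(a,2),s["gripper_width"].round(1),s["contact_force"].round(1))
release(); print(sense()["clock"])
move_l(knob(1.4)+off+[-20,0,110],vel=200)
move_ptp([480,190,420],R.from_euler("x",np.pi).as_quat()); dwell(.1)
f=grab_frame("wrist"); g=grab_frame("side");t=grab_frame("top")
for n,x in(("wk",f),("sk",g),("tk",t)): np.savez(n+".npz",**{k:np.array(v) for k,v in x.items()})
cv2.imwrite("pics/lever.png",np.hstack([cv2.resize(g["frame"][100:250,150:350],(400,300)),cv2.resize(f["frame"],(400,300))])[:,:,::-1])
print(sense()["clock"])
print("expect knob",knob(1.4),"px wrist",project(f,knob(1.4)),"side",project(g,knob(1.4)),"top",project(t,knob(1.4)))
for x,n in((f,"w"),(g,"s"),(t,"t")):
    try: print(n,blob(x,"red",project(x,knob(1.4))[0],20)[1:])
    except Exception as e: print(n,e)
```

```text
29.975942354297587 12.001632750034332 [ 0.42879824 -2.49251707 -0.1215733 ]Traceback (most recent call last):
  File "<stdin>", line 8, in <module>
AttributeError: 'float' object has no attribute 'round'
```

Knob pinched at 30 mm, as expected; the print line failed. I'll continue from the present position.

Run:
```python
from h import *
from cell import *
q=(R.from_euler("z",SY)*toolq(0,-1)).as_quat(); off=np.array([0,0,-19])
for a in np.linspace(.08,1.42,9)[2:]:
    move_l(knob(a)+off,vel=110); s=sense();print(round(a,2),round(float(s["gripper_width"]),1),np.round(s["contact_force"],1))
release(); print(sense()["clock"])
move_l(knob(1.4)+off+[-20,0,110],vel=200)
move_ptp([480,190,420],R.from_euler("x",np.pi).as_quat()); dwell(.1)
f=grab_frame("wrist"); g=grab_frame("side");t=grab_frame("top")
for n,x in(("wk",f),("sk",g),("tk",t)): np.savez(n+".npz",**{k:np.array(v) for k,v in x.items()})
cv2.imwrite("pics/lever.png",np.hstack([cv2.resize(g["frame"][100:250,150:350],(400,300)),cv2.resize(f["frame"],(400,300))])[:,:,::-1])
print(sense()["clock"])
print("expect knob",knob(1.4),"px wrist",project(f,knob(1.4)),"side",project(g,knob(1.4)),"top",project(t,knob(1.4)))
for x,n in((f,"w"),(g,"s"),(t,"t")):
    try: print(n,blob(x,"red",project(x,knob(1.4))[0],20)[1:])
    except Exception as e: print(n,e)
```

```text
0.42 30.1 [-1.8 -4.2  0.5]
0.58 30.0 [-3.3 -4.9  0.9]
0.75 29.7 [-4.5 -6.   2.3]
0.92 29.5 [-1.6 -5.3  2.3]
1.08 29.9 [-0.3 -5.5  2. ]
1.25 30.0 [-0.2 -4.6  0.6]
1.42 30.0 [ 0.4 -4.9  2. ]
11.2417
12.625
expect knob [494.76589164 218.48825082 249.89732075] px wrist [[233.37762595 163.6744281 ]] side [[183.80880931 145.56721861]] top [[185.65654281 216.63739289]]
w (array([232.88626609, 166.44849785]), np.int32(466))
s (array([183.4047619 , 146.11904762]), np.int32(42))
t attempt to get argmax of an empty sequence
```

View pics/lever.png

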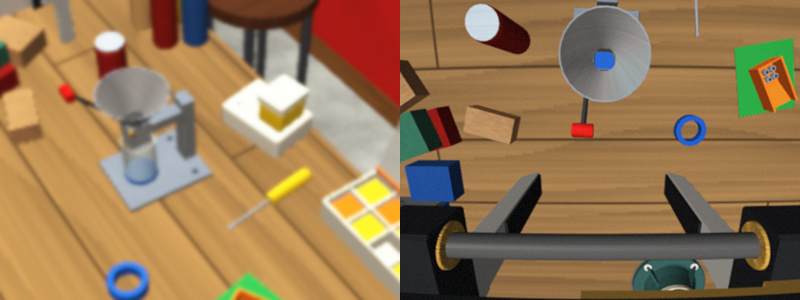

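The lever is up and the flap shows open, with blue jar foot visible through the spout at about (605,60). The knob reads about 3 mm short of its predicted place, and the force showed no clear stop. I'll regrip and press on until the stop is felt.

Run:
```python
from h import *
from cell import *
W=dict(np.load("wk.npz"));S=dict(np.load("sk.npz"))
print("tri",tri([(W,(232.9,166.4)),(S,(183.4,146.1))]))
q=(R.from_euler("z",SY)*toolq(0,-1)).as_quat(); off=np.array([0,0,-19])
move_ptp(knob(1.38)+off+[0,0,60],q); move_l(knob(1.38)+off,vel=120)
gripper_close(20); b=sense();print(b["contact_force"].round(1))
for a in (1.41,1.44,1.47,1.5,1.53):
    move_l(knob(a)+off,vel=60); s=sense();d=s["contact_force"]-b["contact_force"];print(a,d.round(1),(s["tcp_pos"]-off-knob(a)).round(1))
    if np.hypot(d[0],d[2])>9: break
release(); move_l(knob(1.4)+off+[-20,0,110],vel=200)
move_ptp([480,190,420],R.from_euler("x",np.pi).as_quat()); dwell(.1)
f=grab_frame("wrist");print(blob(f,"red",project(f,knob(1.4))[0],20)[1:], sense()["clock"])
```

```text
tri (array([492.27908847, 218.75786862, 248.6936479 ]), [np.float64(0.8050086002083107), np.float64(0.805008600208392)])
[-0.4 -2.  -0.1]
1.41 [-4.5  0.7 -3.6] [-1.4 -0.4 -1.2]
1.44 [-8.8  0.1 -6.9] [-4.1 -0.3 -3.4]
(array([232.76609442, 165.29613734]), np.int32(466)) 17.7417
```

The stop was felt: force rose from 6 to 11 N and the tool was held back. The lever is fully up, so I'll grasp the cup next.

```bash
cat >> h.py <<'E'
BE=np.radians(20); S_=-1
E
python3 - <<'E'
from h import *
from cell import *
p,q=cup2tool(CUP,R.from_euler("z",CYAW),BE,S_); z=R.from_quat(q).as_matrix()[:,2]
print(p)
move_ptp(p-110*z,q); print(sense()["joints"].round(2)); move_l(p,vel=120)
gripper_close(35); s=sense();print(s["gripper_width"],s["grasp_force"],s["contact_force"].round(1),s["clock"])
move_l(p+[0,0,60],vel=100); s=sense();print(s["gripper_width"],s["contact_force"].round(1))
move_l(p+[0,0,250],vel=170); s=sense();print(s["joints"].round(2),s["clock"],s["contact_force"].round(1),s["gripper_width"])
# continuity of pour joint path
for psi in(210,218,230):
  for tau in(0,30,60,85,95):
    u=np.array([np.cos(np.radians(psi)),np.sin(np.radians(psi)),0])
    j=inverse_kinematics(*pour(RIM-15*u+[0,0,32],np.radians(psi),np.radians(tau),BE,S_)); print(psi,tau,None if j is None else np.round(j,2))
f=grab_frame("wrist");g=grab_frame("side")
cv2.imwrite("pics/lift.png",np.hstack([cv2.resize(f["frame"],(400,300)),cv2.resize(g["frame"],(400,300))])[:,:,::-1])
E
```

```text
[ 558.39587406 -194.13783895    9.14584021]
[-0.25  0.47  1.11 -0.24  1.8   0.78]
57.69959253118584 35.00015437602997 [-0.   0.3  0.8] 21.2417
57.76592565985104 [-0.6  1.  -2.9]
[-0.28  0.38  0.96 -0.28  2.04  0.67] 23.2583 [-0.4  0.9 -1.5] 57.62069756451476
210 0 [ 0.28  0.74  0.47 -0.11  2.26  1.28]
210 30 [0.22 0.27 1.05 0.05 1.65 1.27]
210 60 [ 0.1  -0.11  1.56  0.31  1.06  1.09]
210 85 [-0.03 -0.32  1.95  0.89  0.66  0.54]
210 95 [-0.08 -0.35  2.08  1.33  0.6   0.11]
218 0 [ 0.32  0.72  0.5  -0.15  2.24  1.15]
218 30 [0.22 0.27 1.05 0.07 1.66 1.14]
218 60 [ 0.06 -0.09  1.55  0.42  1.12  0.89]
218 85 [-0.11 -0.27  1.91  1.03  0.83  0.33]
218 95 [-0.17 -0.29  2.03  1.37  0.82  0.01]
230 0 [ 0.36  0.68  0.58 -0.21  2.19  0.97]
230 30 [0.22 0.27 1.06 0.11 1.68 0.94]
230 60 [ 0.   -0.05  1.5   0.55  1.24  0.64]
230 85 [-0.2  -0.17  1.83  1.12  1.09  0.14]
230 95 [-0.27 -0.17  1.94  1.37  1.11 -0.1 ]
```

View pics/lift.png

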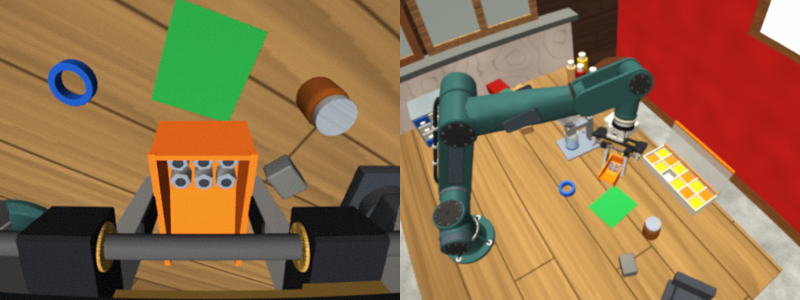

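The wrist view shows the cup held level, with all the nuts against its rear wall around (205,175). Now carry it over and pour.

Run:
```python
from h import *
from cell import *
psi=np.radians(218);u=np.array([np.cos(psi),np.sin(psi),0]);D=np.radians
def go(off,h,tau,vel):
    p,q=pour(RIM+off*u+[0,0,h],psi,D(tau),BE,S_); move_l(p,vel=vel,frame=q)
go(-30,57,0,150); print(sense()["clock"])
go(-30,42,20,60)
for t in range(30,81,5): go(-28,32,t,30)
go(-22,32,86,30)
s=sense();print(s["clock"],s["contact_force"].round(1),s["joints"].round(2),s["gripper_width"])
f=grab_frame("wrist");g=grab_frame("side")
cv2.imwrite("pics/pour.png",np.hstack([cv2.resize(f["frame"],(400,300)),cv2.resize(g["frame"][60:210,200:400],(400,300))])[:,:,::-1])
```

```text
26.475
31.0917 [-0.7 -0.1 -0.8] [-0.11 -0.26  1.91  1.06  0.82  0.31] 57.47731444521774
```

View pics/pour.png

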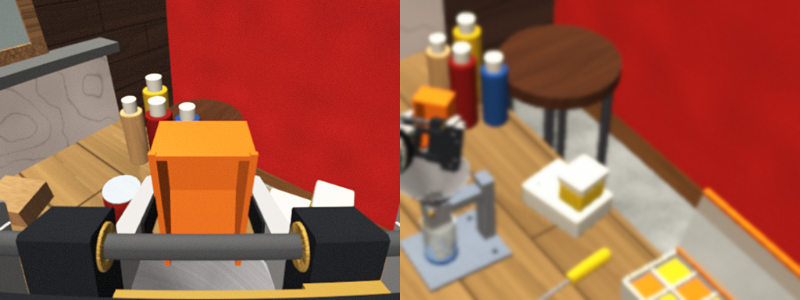

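The wrist view shows the cup interior empty, from the rear wall at (205,140) to the lip, and there is grey content in the jar. I'll level the cup, check the jar and funnel on the way, and set the cup down.

Run:
```python
from h import *
from cell import *
psi=np.radians(218);u=np.array([np.cos(psi),np.sin(psi),0]);D=np.radians
def go(off,h,tau,vel):
    p,q=pour(RIM+off*u+[0,0,h],psi,D(tau),BE,S_); move_l(p,vel=vel,frame=q)
go(-22,45,60,60); go(-28,55,30,70); go(-30,65,0,80)
C=np.array([570,-190,4.]); p,q=cup2tool(C,R.from_euler("z",CYAW),BE,S_)
move_l(p+[0,0,270],vel=170,frame=q)
s=sense(); print(s["clock"],s["contact_force"].round(1))
g=grab_frame("side");t=grab_frame("top")
move_l(p+[0,0,30],vel=150); move_l(p,vel=40); s=sense();print(s["contact_force"].round(1),s["gripper_width"],s["clock"])
cv2.imwrite("pics/jar.png",np.hstack([cv2.resize(g["frame"][135:210,180:280],(400,300),interpolation=cv2.INTER_CUBIC),cv2.resize(t["frame"][145:220,150:250],(400,300),interpolation=cv2.INTER_CUBIC)])[:,:,::-1])
```

```text
36.2583 [ 0.3 -0.  -1.5]
[ 0.4 -0.1 -1. ] 58.06821209000973 39.0083
```

View pics/jar.png

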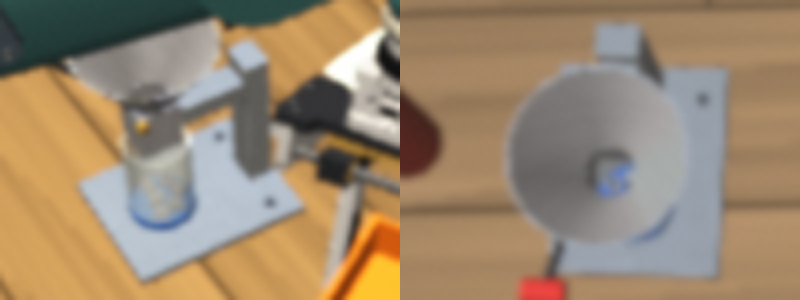

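Nuts are in the jar and the funnel cone is clear; dark and blue shapes show in the spout. I'll lower the last bit, release, and inspect the cup, then the spout from above.

Run:
```python
from h import *
from cell import *
p=sense()["tcp_pos"];z=R.from_quat(sense()["tcp_rot"]).as_matrix()[:,2]
q=p.copy()
for i in range(3):
    q=q-[0,0,.7]; move_l(q,vel=20); c=sense()["contact_force"]; print(c.round(1))
    if c[2]>1.5: break
release(); move_l(q-130*z,vel=170); print(sense()["clock"])
move_ptp([460,-100,330],R.from_euler("x",np.pi).as_quat()); dwell(.1); a=grab_frame("wrist")
move_ptp([515,190,420],R.from_euler("x",np.pi).as_quat()); dwell(.1); b=grab_frame("wrist")
move_ptp([560,190,420],R.from_euler("x",np.pi).as_quat()); dwell(.1); c=grab_frame("wrist"); g=grab_frame("side")
print(sense()["clock"],blob(b,"red",project(b,knob(1.4))[0],20)[1:],project(b,knob(1.4)))
r=lambda f:project(f,RIM-[0,0,90])[0].astype(int)
def crop(f):
    x,y=r(f);x=max(x,40);y=max(y,30);return cv2.resize(f["frame"][y-30:y+30,x-40:x+40],(400,300),interpolation=cv2.INTER_CUBIC)
cv2.imwrite("pics/end.png",np.vstack([np.hstack([cv2.resize(a["frame"],(400,300)),crop(b)]),np.hstack([crop(c),cv2.resize(g["frame"][135:210,180:280],(400,300),interpolation=cv2.INTER_CUBIC)])])[:,:,::-1])
```

```text
[ 0.1 -0.2 -1. ]
[-0.2 -0.2 -0.8]
[-0.1  0.2  4.5]
41.4083
44.4 (array([232.75838926, 196.77404922]), np.int32(447)) [[233.06917762 195.28294965]]
```

View pics/end.png

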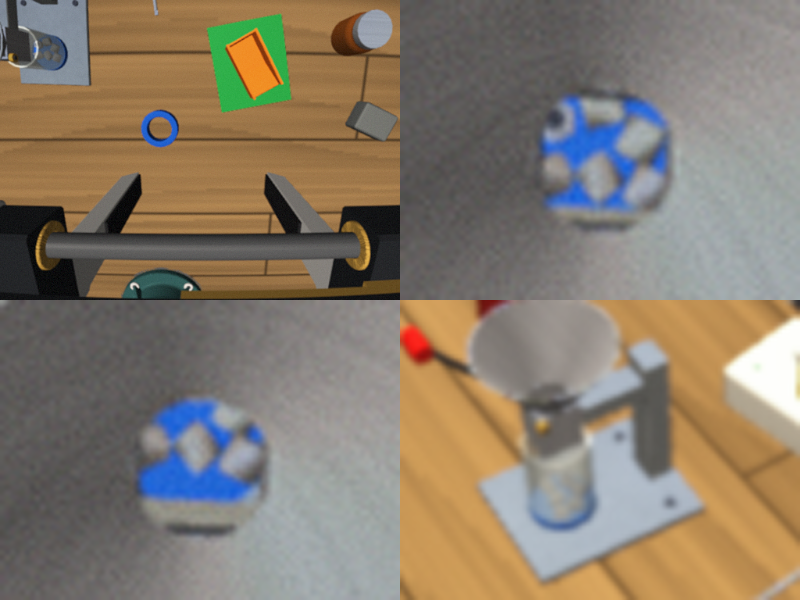

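The upper-right crop shows all six nuts lying in the jar, at (559,122), (603,110), (640,140), (556,172), (600,178) and (643,187). The cup stands empty and upright on the mat at (253,63), and the lever is up.

```bash
python3 -c "
from cell import *
print(job_done())"
```

```text
the job is handed in; nothing more can be done
None
```

The job is handed in at about 44 s of the 72 s allowed: all six nuts are in the jar, the lever is up at its stop, and the empty cup stands upright on the green mat.

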